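Load an angle plate into the drill jig and clamp it

TASK

Load the drill jig: push the steel angle plate, flat leaf first, along the jig's base and under its low bridge until the leaf is fully home against the stop at the far end, then swing the clamp lever round behind the plate's upright flange until its rubber pad bears on the flange. Do it all by gently pushing with the fingers: the plate stays flat on the jig, and nothing is pinched, lifted or picked up. Leave the other things on the bench where they are, and take your hand away at the end.

Things in the scene. Friction and masses are not known exactly. Their poses are not given: they have to be found in the camera images.
- angle_plate: loose drilled steel angle plate: flat leaf 68 (x) by 120 (y) by 3 mm; along its +x edge stands a flange 3 mm thick whose top is 20 mm above the underside. Origin: centre of the underside; flange back at x = +34, leading edge of the leaf at x = -34 mm. It starts on the jig's base before the bridge, leading edge towards it, up to 15 mm off the centre line and 0.2 rad askew
- drill_jig: fixed jig, base 250 (x) by 210 (y) by 10 mm, origin in the bench plane; load along its +x. Bridge x = 4 to 50 mm, 6 mm above the base, top 26 mm above the bench. Guide strips 6 mm high, 124 mm apart, from x = -30; before them lead-ins flare to 147 mm at x = -52. Stop face x = 50, just past the bridge. The base runs x = -175 to 75
- plate_home (a point): where the angle plate's origin lies when it is home: x = 16, y = 0, z = 10 mm in the drill_jig frame; axes parallel to the jig's. The plate's x axis then points to the jig's -x, its flange back being at jig x = -18 mm
- clamp_lever (a joint): horizontal lever of the jig, value in rad: 0 = shut, its pad on the flange of a plate that is home, arm along the jig's -y; it grows as the lever opens: 1.57 = arm along the jig's -x, 2.3 = swung well out. Starts open at 1.7 to 2.2. Friction holds it where it is left; pushing the knob takes about 1 N. The arm is 18 to 26 mm above the bench, the pad is 50 mm from the pivot
- lever_pivot (a point): top of the lever's pivot, in the jig frame x = -30, y = +90 mm, 26 mm above the bench; the lever turns about the vertical here, shutting counter-clockwise seen from above
- lever_knob (a point): middle of the upright black knob at the lever's free end, 66 mm from the pivot; the knob is 15 mm thick, from 32 to 56 mm above the bench. When shut it stands at x = -30, y = +24 mm of the jig
- cast_foot: small grey casting 38 x 45 x 50 mm standing beside the jig; origin at the centre of its underside; leave alone
- bolt: steel bolt 36 mm high standing on its head beside the jig; origin at the centre of its underside; leave alone
- hex_key: bent hex key 114 mm long lying beside the jig; origin at its middle; leave alone
Not all that is in view belongs to the job. There is more than one size of the angle_plate; the job needs the larger.

How it is judged:
On the way, in this order (a step that is already met when the one before it is completed fails the run):
1. the plate's leaf is under the bridge, at most 10 mm short of the stop, while the lever is still open (x of angle_plate in the frame of drill_jig above 0.006 m and value of joint clamp_lever above 0.6 rad), for 0.1 s.
2. the lever is shut behind the flange (value of joint clamp_lever below 0.06 rad), for 0.1 s.
At the end, for the whole second after the job is handed in: The plate lies flat and still under the bridge, leading edge within 2.5 mm of the stop, square to the jig within 0.04 rad; the lever is shut behind the flange (value -0.04 to 0.06 rad); the casting, bolt and hex key are within 15 mm of where they stood (x of angle_plate in the frame of drill_jig between 0.0135 and 0.018 m and y of angle_plate in the frame of drill_jig between -0.004 and 0.004 m and z of angle_plate in the frame of drill_jig below 0.012 m and angle between the x axis of angle_plate and the x axis of drill_jig, either way round below 0.04 rad and angle between angle_plate's own z axis and vertical below 0.03 rad and value of joint clamp_lever between -0.04 and 0.06 rad and linear speed of angle_plate below 0.01 m/s and distance of each of cast_foot, bolt, hex_key from where it was at the start of the episode below 0.015 m); the robot touches nothing.
It fails at once if the plate is pinched between the fingers, or rammed with more than 35 N (contact force between the fingers and angle_plate above 35 N).
It fails at once if the jig or its lever is pinched between the fingers, or rammed with more than 35 N (contact force between the fingers and drill_jig above 35 N).
It fails at once if the plate is lifted off the jig's base by more than 6 mm (z of angle_plate in the frame of drill_jig above 0.016 m).
It fails at once if the plate is tipped by more than 0.12 rad (angle between angle_plate's own z axis and vertical above 0.12 rad).
It fails at once if the casting, bolt or hex key is moved by more than 15 mm or picked up (distance of any of cast_foot, bolt, hex_key from where it was at the start of the episode above 0.015 m).
It also fails if it takes over 56 s, if anything falls off the work surface, if the arm or the gripper's body presses on something with over 40 N, if the wrist force passes 120 N, or if a joint passes its speed limit or range.

ROBOT

A 7-joint arm with a two-finger parallel gripper is mounted at the origin on a cart in front of the work surface, level with it; the furniture and walls round the work are solid. World frame = base frame: x ahead of the robot, y to its left, z up, the work surface at z = 0. Lengths are in m, angles in rad, forces in N, time in s.
With the tool pointing down it reaches from about 0.35 to 0.9 m from the base axis. Payload 8.1 kg.
Tool frame: the origin (TCP) lies at the very end of the fingers, on their centre line; the grasp point (between the pads) lies 19 mm behind it; z points along the fingers, x is the direction in which the jaws open and shut, and the axes are right-handed (so a half turn about z gives the same grasp; the last joint's range is limited). The gripper opens to 85 mm and grips with 20 to 120 N. Pads are 22 mm wide; open, the fingers measure 114 mm over their backs; the gripper's body (76 mm by 85 mm) begins 54 mm behind the grasp point. The pads swing forward as they close: fully open they stand 13 mm farther back than shut.
Start: joints at [-1.293, 0.434, 0.025, 1.573, -0.012, 1.134, -0.075], TCP at [0.232, 0.58, 0.211] pointing down, gripper open.
Joint ranges: [-2.62, 2.62], [-0.44, 2.09], [-1.27, 1.32], [0.08, 2.57], [-1.32, 4.46], [0.12, 2], [-2.74, 2.74]. Speed limits (rad/s): [2.22, 2.22, 3.01, 3.01, 3.14, 3.14, 3.14].

INTERFACE

Orientations are given as a unit quaternion [x, y, z, w].
In Python, from rig import sensors, get_image, arm gives the robot as it stands.
- The arm moves only by the tool apply_moves, never from a script. Its argument "series" is text: rows parted by semicolons, each of 5 numbers parted by spaces: the shift along the tool's x, y, z in mm, then the turn about the tool's z in rad, then the finger opening in mm, from 0 to 85.4. In form: tx ty tz spin claw; .... A call has 1 to 20 rows; each row shifts and turns the pose as measured when the row begins, along the tool's axes as they then stand; what a row does not reach is not made up. A row lasts 1/8 s, in which the tool goes at most 62.5 mm and 10.7 degrees, less where a joint would pass 70% of its speed; a pose out of reach is approached as far as the arm can. A call with a gripper value outside its range is refused whole. The fingers move at their own pace and stop on an object; "squeeze" is the grip in N (left out, the last holds). Time passes only in rows, so rows that do not move let the fingers close. It gives the time, the measured TCP pose, the force and the opening at its end, in the units of the state.
- sensors.observe(): the state, without advancing time (a new reading comes with each control period).
- get_image(name): name is "scene" or "top"; returns a dict with "frame" (420x560x3 uint8, red, green, blue), "z_map" (420x560 float32, m along the optical axis (not along the pixel's ray), 0 where there is no reading), "fx", "fy", "cx", "cy" (pixels), "k1" (the pictures are not rectified: a ray, as slopes to the right and down, at radius r is drawn at 1 + k1 r^2 times it, then the intrinsics apply), "view" (4x4, takes a point from world to camera coordinates). Camera axes: x right, y down, z forward; pixel columns grow to the right and rows downward; lengths in m; the calibration is good to about 2 mm. A picture is of the moment at which its call begins.
- arm.close_job(): hands the job in, once; it reports no verdict.
The state is a dict: "time": time; "joint_pos": joint angles; "qvel": joint speeds; "tau": joint torques, N m; "tcp_pos": TCP position; "ee_rot": TCP orientation; "ft_force": force on the tool from outside, world axes, zero at the start; "torque": the same for the moment, N m; "finger_gap": finger opening in m.
Only numpy, scipy, OpenCV 4.12 (cv2) and the standard library are available. Lean on these libraries where they do the work, as an engineer would, in place of code of your own. Each camera call takes 0.05 s, during which the arm holds its last target. There are 200 camera calls.

## Working session

There is one attempt and no reset: what is moved stays moved. The work goes in short steps, Python scripts to look and compute and a tool call to move; the robot and the scene stay as the last step left them, time stands still between calls to the robot, and variables do not carry over. Pictures are saved under pics/ and viewed, about 8 in all and at most 12, crops included, and the job is handed in when it is done.

Besides the shell and the picture viewer there is one more tool, called after ">>>" as a command line: name --argument value ..., lists and objects as JSON in quotes. apply_moves: Moves the arm, as the interface text tells. Its arguments: {"type":"object","properties":{"series":{"type":"string"},"squeeze":{"type":"number"}},"required":["series"]}

```bash
ls; mkdir -p pics
cat > h.py <<'E'
import numpy as np, cv2
from rig import sensors, get_image, arm
def save(d,n,box=None,s=1):
    f=d["frame"][:,:,::-1]
    if box: f=f[box[1]:box[3],box[0]:box[2]]
    cv2.imwrite("pics/"+n,cv2.resize(f,None,fx=s,fy=s,interpolation=cv2.INTER_CUBIC))
def ray(d,uv):
    uv=np.atleast_2d(uv).astype(float)
    p=np.c_[(uv[:,0]-d["cx"])/d["fx"],(uv[:,1]-d["cy"])/d["fy"]]; q=p.copy()
    for _ in range(20): q=p/(1+d["k1"]*(q**2).sum(1,keepdims=True))
    V=np.array(d["view"]);R=V[:3,:3];c=-R.T@V[:3,3]
    return c,np.c_[q,np.ones(len(q))]@R
def onz(d,uv,z):
    c,r=ray(d,uv); return c+r*((z-c[2])/r[:,2])[:,None]
def world(d):
    h,w=d["z_map"].shape;u,v=np.meshgrid(np.arange(w),np.arange(h))
    c,r=ray(d,np.c_[u.ravel(),v.ravel()])
    return (c+r*d["z_map"].reshape(-1,1)).reshape(h,w,3)
def proj(d,P):
    V=np.array(d["view"]);q=np.atleast_2d(P)@V[:3,:3].T+V[:3,3];s=q[:,:2]/q[:,2:]
    s=s*(1+d["k1"]*(s**2).sum(1,keepdims=True))
    return s*[d["fx"],d["fy"]]+[d["cx"],d["cy"]]
E
python3 - <<'E'
from h import *
for n in("scene","top"):
    d=get_image(n); save(d,n+"0.png",s=1.4); np.savez(n+"0.npz",**d)
    V=np.array(d["view"]);print(n,-V[:3,:3].T@V[:3,3],d["fx"],d["k1"])
print(sensors.observe())
E
```

```text
pics
scene [0.0063642  0.3466128  0.61117997] 430.36256552290695 -0.005867593339535816
top [0.41700789 0.04597487 0.90879922] 506.2663392833735 -0.16170915376769612
{'time': 0.1, 'joint_pos': array([-1.29262681,  0.43514965,  0.02498565,  1.57403538, -0.01159202,
        1.13403769, -0.07506543]), 'qvel': array([-0.0012026 , -0.00249147, -0.00064613, -0.00114901, -0.00040804,
       -0.00058815,  0.00153768]), 'tau': array([ 2.71069308e-03, -6.71752810e+01,  1.02795057e+00, -3.16897917e+01,
        1.57921499e-02,  7.33263732e-03,  2.82074375e-06]), 'tcp_pos': array([0.23214392, 0.57973505, 0.20989558]), 'ee_rot': array([ 8.28152723e-01,  5.60502021e-01, -5.70940891e-04,  4.74828945e-04]), 'ft_force': array([ 0.23291518, -0.01084227, -0.82338646]), 'torque': array([ 0.09491364, -0.03215341,  0.01291728]), 'finger_gap': 0.08547695929572771}
```

View pics/top0.png

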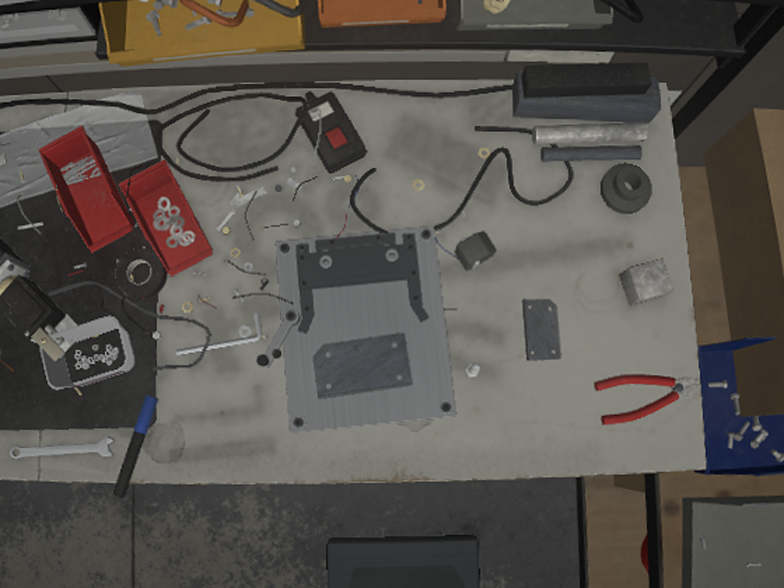

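View pics/scene0.png

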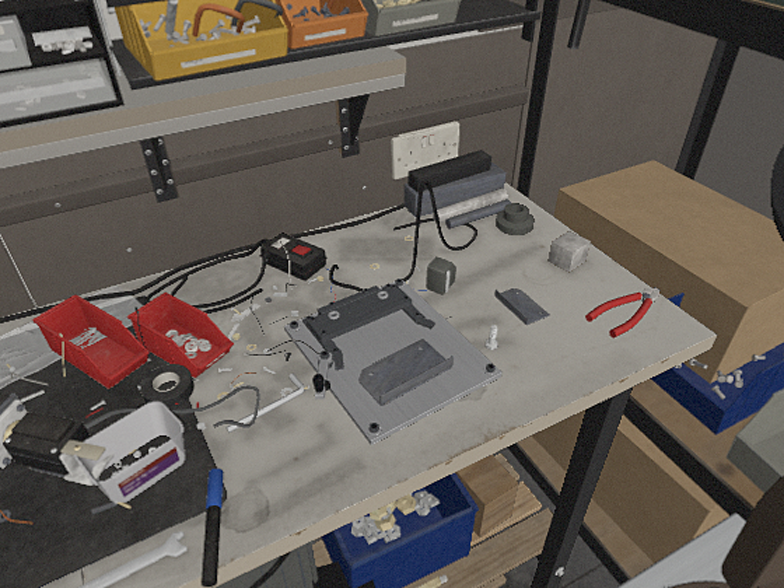

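Top view (at 1.4x): the jig's corners are at about (281,246), (426,233), (446,407) and (298,422). The lever pivot is at (291,316) and the knob at (263,361). The scene view shows the flange on the plate's near edge.

Candidates for angle_plate:
- The large plate on the jig base, at (363,365).
- The small plate on the bench, at (542,330).

I choose the large one on the base. Next I'll measure.

Run:
```python
from h import *
d=dict(np.load("top0.npz")); W=world(d); f=d["frame"]
save(d,"crop1.png",(160,140,360,320),4)
# jig base outline: height mask 6..14mm
H=W[:,:,2]
print("bench z",np.median(H[290:305,150:190]),"base z",np.median(H[285:295,230:290]), "plate z",np.median(H[258:268,245:275]))
sc=np.array([[281,246],[426,233],[446,407],[298,422]])/1.4
P=onz(d,sc,0.011);print("corner screws",P[:,:2].round(4),[np.linalg.norm(P[i]-P[(i+1)%4]).round(4) for i in range(4)])
g=cv2.cvtColor(f,cv2.COLOR_RGB2GRAY)
print("gray base/plate",g[290,260],g[262,260],g[215,260],g[180,258])
for n,uv,z in(("pivot",(291,316),.026),("knob",(263,361),.056),("arm",(278,346),.026),("bolt",(472,371),.036),("foot",(475,250),.05)):
    print(n,onz(d,np.array(uv)/1.4,z)[0].round(4))
```

```text
bench z -0.00021664274392119154 base z 0.010248712052450926 plate z 0.013106365770442718
corner screws [[ 0.6612  0.1733]
 [ 0.676  -0.0174]
 [ 0.4486 -0.0366]
 [ 0.4329  0.1498]] [np.float64(0.1913), np.float64(0.2282), np.float64(0.187), np.float64(0.2295)]
gray base/plate 114 79 111 58
pivot [0.5654 0.1573 0.026 ]
knob [0.5057 0.1872 0.056 ]
arm [0.5275 0.1734 0.026 ]
bolt [ 0.4913 -0.0678  0.036 ]
foot [ 0.6419 -0.0757  0.05  ]
```

View pics/crop1.png

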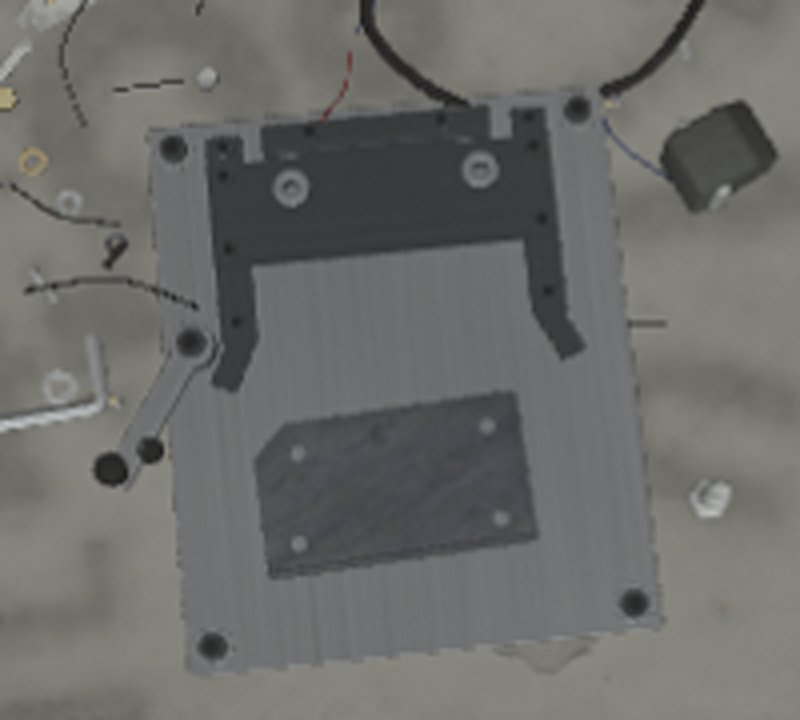

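The crop shows only the large plate inside the jig: leading edge (290,425)-(516,392), flange (270,578)-(538,535). The lever runs from (191,342) to its knob at (111,469), and the pad is on its shutting side.

```bash
cat >> h.py <<'E'
def rigid(A,B):  # 2D: B = R A + t
    a=A-A.mean(0);b=B-B.mean(0);th=np.arctan2((a[:,0]*b[:,1]-a[:,1]*b[:,0]).sum(),(a*b).sum())
    R=np.array([[np.cos(th),-np.sin(th)],[np.sin(th),np.cos(th)]]);return th,R,B.mean(0)-R@A.mean(0)
E
python3 - <<'E'
from h import *
d=dict(np.load("top0.npz"))
c=lambda L:np.array(L)/4.+[160,140]-.4
C=onz(d,c([(149,129),(597,90),(662,625),(188,672)]),.010)[:,:2]
M=np.array([[75,105],[75,-105],[-175,-105],[-175,105]])/1000
th,R,t=rigid(M,C);print("jig",th,t,"resid mm",(1000*(C-(M@R.T+t))).round(1).tolist())
J=lambda uv,z:((onz(d,c(uv),z)[:,:2]-t)@R*1000).round(1)
print("bridge front/ends (x=4)",J([(255,265),(522,240)],.026).tolist())
print("pivot",J([(191,342)],.026),"knob",J([(111,469)],.056))
P=J([(516,392),(290,425),(255,462)],.013);F=J([(270,578),(538,537)],.030);G=J([(270,578),(538,537)],.010)
print("lead",P.tolist(),"flange top",F.tolist(),G.tolist())
print("bolt,foot",J([(711,498),(718,158)],.036))
np.savez("jig.npz",th=th,R=R,t=t)
k=J([(111,469)],.056)[0]-J([(191,342)],.026)[0];print("lever",(-np.pi/2-np.arctan2(k[1],k[0]))%(2*np.pi),np.hypot(*k))
s=sensors.observe()
from scipy.spatial.transform import Rotation as Ro
print(Ro.from_quat(s["ee_rot"]).as_matrix().round(3).tolist())
print("tcp in jig",(s["tcp_pos"][:2]-t)@R)
E
```

```text
jig 0.08188198739510777 [0.6036049  0.07097027] resid mm [[-0.8, -1.0], [-2.4, 1.4], [1.6, 0.0], [1.6, -0.4]]
bridge front/ends (x=4) [[2.1, 59.0], [1.9, -60.6]]
pivot [[-29.8  90. ]] knob [[-86.3 124.6]]
lead [[-64.1, -51.5], [-69.1, 50.2], [-84.1, 67.1]] flange top [[-136.9, 63.4], [-130.5, -53.6]] [[-135.7, 65.0], [-129.2, -54.6]]
bolt,foot [[-121.7 -129.7]
 [  28.7 -151.2]]
lever 2.120275894976017 66.25262258960018
[[0.372, 0.928, -0.0], [0.928, -0.372, -0.001], [-0.001, 0.0, -1.0]]
tcp in jig [-0.32860427  0.53744216]
```

>>> apply_moves --series "0 0 0 -0.155 70; 0 0 0 -0.155 70; 0 0 0 -0.15 70; -50 16 0 0 70; -50 16 0 0 70; -50 16 0 0 70; -50 16 0 0 70; -50 16 0 0 70; -50 16 0 0 70; -50 16 0 0 70; -50 16 0 0 70; -50 16 0 0 70; 0 0 0 0 70" --squeeze 20

```text
time: 1.72
tcp_pos: [0.4213, 0.1295, 0.2071]
ee_rot: [0.673, 0.74, -0.004, 0.001]
ft_force: [0.4, -0.1, 0.3]
finger_gap: 0.0698
```

```bash
cat >> h.py <<'E'
from scipy.spatial.transform import Rotation as Ro
def st():
    s=sensors.observe();j=np.load("jig.npz");p=(s["tcp_pos"][:2]-j["t"])@j["R"]*1000
    X=Ro.from_quat(s["ee_rot"]).as_matrix()[:,0];a=np.arctan2(X[1],X[0])-j["th"]-np.pi/2
    print("t",round(s["time"],2),"jig xy",p.round(1),"z",round(s["tcp_pos"][2]*1000,1),"spin needed",round(a,3),"F",(s["ft_force"][:2]@j["R"]).round(1),s["ft_force"][2].round(1),"gap",round(s["finger_gap"],4))
    return s
E
python3 -c "
from h import *
st()"
```

```text
t 1.73 jig xy [-176.9   73.2] z 207.1 spin needed 0.013 F [ 0.4 -0.1] 0.3 gap 0.0698
```

>>> apply_moves --series "-37 7 30 0.013 70; -35 7 40 0 70; 0 0 40 0 70; 0 0 30 0 70; 0 0 10 0 70; 0 0 0 0 70"

```text
time: 2.48
tcp_pos: [0.4421, 0.0613, 0.0541]
ee_rot: [0.676, 0.737, -0.002, 0.001]
ft_force: [-0.5, -0.9, 0.2]
finger_gap: 0.0698
```

```bash
python3 -c "
from h import *
st(); d=get_image('scene'); save(d,'s2.png',(190,190,390,330),4)
W=world(d)"
```

```text
t 2.48 jig xy [-161.7    3.6] z 54.1 spin needed 0.004 F [-0.6 -0.9] 0.2 gap 0.0698
```

View pics/s2.png

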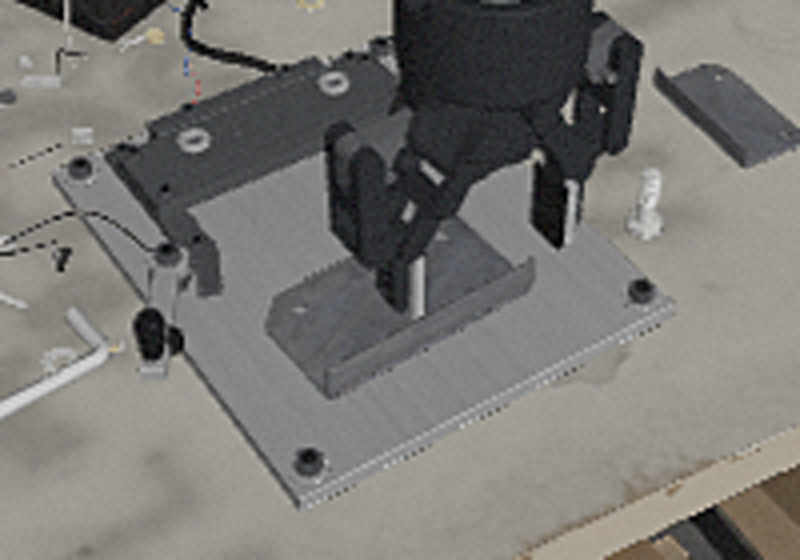

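The crop shows the open fingers above the plate's flange, with the near fingertip at crop (405,315). I'll check how high the tip really is.

```bash
python3 -c "
from h import *
s=st(); d=get_image('scene'); R=Ro.from_quat(s['ee_rot']).as_matrix()
for dz in(0,6,10,14):
  print(dz,((proj(d,[s['tcp_pos']+R[:,0]*x+R[:,1]*y+[0,0,dz/1e3] for x in(.035,.042) for y in (-.011,.011)]) -190)*4).round(0).tolist())
W=world(d); print(W[264:270,286:298,2].round(3)); print((W[264,286:298,:2]).round(3).tolist())
"
```

```text
t 2.52 jig xy [-161.4    3.7] z 54.5 spin needed 0.004 F [-0.1  0.8] 0.2 gap 0.0697
0 [[421.0, 361.0], [392.0, 329.0], [407.0, 368.0], [379.0, 336.0]]
6 [[421.0, 352.0], [392.0, 320.0], [407.0, 359.0], [379.0, 326.0]]
10 [[421.0, 345.0], [392.0, 313.0], [408.0, 352.0], [379.0, 320.0]]
14 [[421.0, 339.0], [392.0, 307.0], [408.0, 346.0], [379.0, 314.0]]
[[0.095 0.096 0.099 0.097 0.097 0.098 0.096 0.099 0.097 0.097 0.095 0.013]
 [0.013 0.095 0.097 0.097 0.096 0.094 0.094 0.097 0.095 0.094 0.094 0.013]
 [0.015 0.012 0.094 0.095 0.092 0.091 0.093 0.095 0.093 0.093 0.09  0.012]
 [0.013 0.013 0.012 0.093 0.089 0.087 0.09  0.091 0.091 0.091 0.088 0.012]
 [0.012 0.015 0.013 0.013 0.013 0.085 0.087 0.089 0.089 0.09  0.012 0.03 ]
 [0.011 0.013 0.012 0.013 0.014 0.013 0.085 0.086 0.011 0.03  0.03  0.03 ]]
[[0.436, 0.109], [0.434, 0.109], [0.431, 0.108], [0.431, 0.106], [0.431, 0.104], [0.429, 0.104], [0.43, 0.101], [0.427, 0.101], [0.428, 0.099], [0.427, 0.098], [0.428, 0.095], [0.494, 0.053]]
```

>>> apply_moves --series "0 0 15 0 70; 0 0 12 0 70; 0 0 0 0 70"

```text
time: 2.95
tcp_pos: [0.4454, 0.0627, 0.0301]
ee_rot: [0.676, 0.737, 0.001, 0.003]
ft_force: [-0.4, -0.6, 0.2]
finger_gap: 0.07
```

```bash
python3 -c "
from h import *
s=st(); d=get_image('scene'); save(d,'s3.png',(230,210,350,300),6); W=world(d);j=np.load('jig.npz')
P=(W[:,:,:2]-j['t'])@j['R']*1000;z=W[:,:,2]*1000
for y0 in(-60,20):
  m=(abs(P[:,:,0]+161)<16)&(P[:,:,1]>y0)&(P[:,:,1]<y0+42)&(z>14)&(z<120)
  print(y0,m.sum(),np.percentile(z[m],[0,2,5,20]).round(1))
  q=m&(z<np.percentile(z[m],5));print(P[q][:6].round(0).tolist(),np.argwhere(q)[:4].tolist())
"
```

```text
t 2.95 jig xy [-158.4    4.7] z 30.1 spin needed 0.005 F [-0.5 -0.6] 0.2 gap 0.07
-60 374 [58.8 61.6 64.8 75.1]
[[-150.0, -31.0], [-150.0, -30.0], [-154.0, -30.0], [-153.0, -30.0], [-156.0, -30.0], [-158.0, -31.0]] [[253, 320], [254, 320], [254, 321], [255, 321]]
20 294 [57.7 63.3 67.  76. ]
[[-155.0, 50.0], [-166.0, 49.0], [-168.0, 48.0], [-167.0, 46.0], [-170.0, 46.0], [-171.0, 41.0]] [[273, 284], [276, 288], [276, 289], [276, 290]]
```

View pics/s3.png

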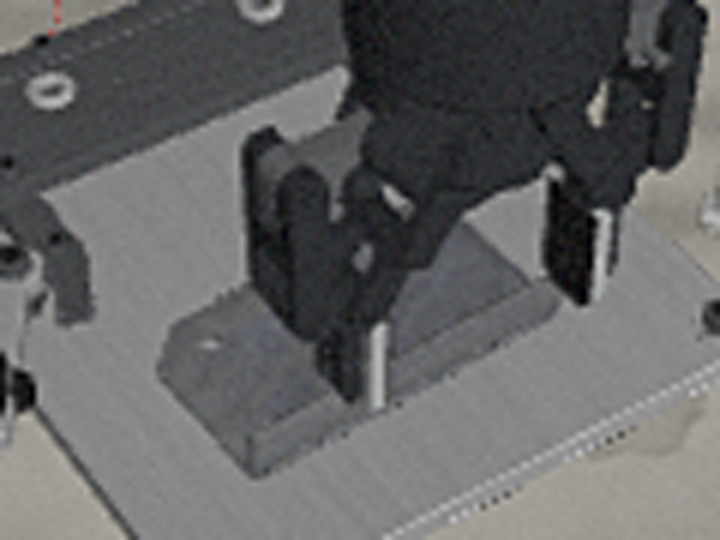

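The crop shows both fingertips behind the flange and still well above the base. The pad strip's lower end is at (378,405). I'll find its height from that pixel.

```bash
python3 -c "
from h import *
s=st(); d=get_image('scene');j=np.load('jig.npz')
for uv in((378,408),(590,305)):
 for z in(.03,.04,.05,.06):
  p=onz(d,np.array(uv)/6+[230,210],z)[0];print(uv,z,((p[:2]-j['t'])@j['R']*1000).round(0))
d=get_image('top');W=world(d);P=(W[:,:,:2]-j['t'])@j['R']*1000;z=W[:,:,2]*1000
m=(abs(P[:,:,0]+158)<30)&(abs(P[:,:,1])<70)&(z>40);print(m.sum(),z[m].min() if m.any() else 0)
"
```

```text
t 3.0 jig xy [-158.1    4.7] z 30.5 spin needed 0.005 F [-0.2  0.1] -0.6 gap 0.0701
(378, 408) 0.03 [-148.   26.]
(378, 408) 0.04 [-156.   31.]
(378, 408) 0.05 [-163.   37.]
(378, 408) 0.06 [-170.   42.]
(590, 305) 0.03 [-149.  -53.]
(590, 305) 0.04 [-156.  -46.]
(590, 305) 0.05 [-164.  -40.]
(590, 305) 0.06 [-171.  -33.]
7709 419.68338539483636
```

>>> apply_moves --series "0 -2 8 0 70; 0 -1 8 0 70; 0 0 0 0 70"

```text
time: 3.48
tcp_pos: [0.443, 0.0624, 0.014]
ee_rot: [0.676, 0.737, 0.002, 0.003]
ft_force: [-1.0, -0.5, -0.3]
finger_gap: 0.0695
```

```bash
cat > tip.py <<'E'
from h import *
s=st(); d=get_image('scene'); W=world(d);j=np.load('jig.npz')
P=(W[:,:,:2]-j['t'])@j['R']*1000;z=W[:,:,2]*1000
p=(s["tcp_pos"][:2]-j["t"])@j["R"]*1000
for a,b in((-60,-25),(25,60)):
  m=(abs(P[:,:,0]-p[0])<14)&(P[:,:,1]-p[1]>a)&(P[:,:,1]-p[1]<b)&(z>14)&(z<120)
  print(m.sum(),np.percentile(z[m],[0,2,5]).round(1))
E
python3 tip.py
```

```text
t 3.48 jig xy [-160.8    4.6] z 14.0 spin needed 0.005 F [-1.  -0.4] -0.3 gap 0.0695
377 [42.4 44.8 49.4]
358 [44.9 49.3 52.5]
```

>>> apply_moves --series "0 0 4 0 70; 0 0 4 0 70; 0 0 3 0 70"

```text
time: 3.9
tcp_pos: [0.4436, 0.0625, 0.0028]
ee_rot: [0.676, 0.737, 0.002, 0.003]
ft_force: [0.9, 0.1, 1.0]
finger_gap: 0.0703
```

```bash
python3 tip.py; python3 -c "
from h import *
d=get_image('scene'); save(d,'s4.png',(230,210,350,300),6)"
```

```text
t 3.9 jig xy [-160.1    4.7] z 2.8 spin needed 0.005 F [1.  0.1] 1.0 gap 0.0703
383 [30.9 34.  36.4]
377 [30.9 37.  41.3]
```

View pics/s4.png

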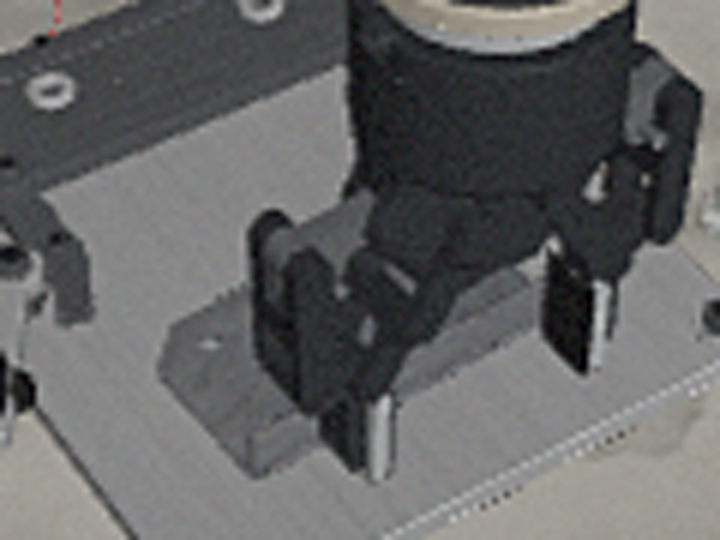

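The view shows the tips at crop (375,480) and (592,372), behind the flange and still about 2 cm above the base. I'll lower a little more.

>>> apply_moves --series "0 0 3 0 70; 0 0 3 0 70; 0 0 2 0 70; 0 0 0 0 70"

```text
time: 4.5
tcp_pos: [0.4436, 0.0625, -0.0058]
ee_rot: [0.676, 0.737, 0.002, 0.003]
ft_force: [0.0, 0.7, -0.9]
finger_gap: 0.0701
```

```bash
python3 tip.py
```

```text
t 4.5 jig xy [-160.2    4.6] z -5.8 spin needed 0.005 F [0.1 0.7] -0.9 gap 0.0701
418 [23.9 26.5 29.2]
403 [23.3 29.5 33. ]
```

>>> apply_moves --series "0 4 2 0 70; 0 5 0 0 70; 0 5 0 0 70; 0 5 0 0 70; 0 6 0 0 70; 0 6 0 0 70; 0 6 0 0 70; 0 6 0 0 70; 0 6 0 0 70"

```text
time: 5.68
tcp_pos: [0.493, 0.0663, -0.0078]
ee_rot: [0.676, 0.737, 0.0, 0.002]
ft_force: [-9.5, -3.4, 6.8]
finger_gap: 0.0697
```

```bash
cat > look.py <<'E'
from h import *
import sys
s=st(); d=get_image('scene'); W=world(d);j=np.load('jig.npz')
P=(W[:,:,:2]-j['t'])@j['R']*1000;z=W[:,:,2]*1000
m=(z>26)&(z<32.5)&(abs(P[:,:,1])<72)&(P[:,:,0]>-140)&(P[:,:,0]<-8)
q=P[m]; print("flange pts",m.sum())
if m.sum()>15:
  l=cv2.fitLine(q.astype(np.float32),cv2.DIST_HUBER,0,.01,.01).ravel();k=l[0]/l[1]
  print("flange x at y=0: %.1f slope %.3f y range"%(l[2]-k*l[3],k),q[:,1].min().round(1),q[:,1].max().round(1))
if len(sys.argv)>1: save(d,sys.argv[1],(220,180,370,300),5)
E
python3 look.py
```

```text
t 5.67 jig xy [-110.6    4.4] z -7.8 spin needed 0.005 F [-9.8 -2.6] 6.8 gap 0.0697
flange pts 121
flange x at y=0: -101.7 slope 0.002 y range -42.5 62.6
```

>>> apply_moves --series "0 4 -1 0.005 70; -0.5 5 0 0 70; -0.5 5 0 0 70; -0.5 5 0 0 70; -0.5 5 0 0 70; -0.5 5 0 0 70"

```text
time: 6.48
tcp_pos: [0.4965, 0.0634, -0.0117]
ee_rot: [0.675, 0.737, -0.019, -0.014]
ft_force: [-15.8, -0.5, 10.2]
finger_gap: 0.0698
```

```bash
python3 look.py s5.png
```

```text
t 6.47 jig xy [-107.4    1.2] z -11.7 spin needed 0.006 F [-15.7   0.8] 10.2 gap 0.0698
flange pts 129
flange x at y=0: -95.7 slope -0.081 y range -45.4 58.6
```

View pics/s5.png

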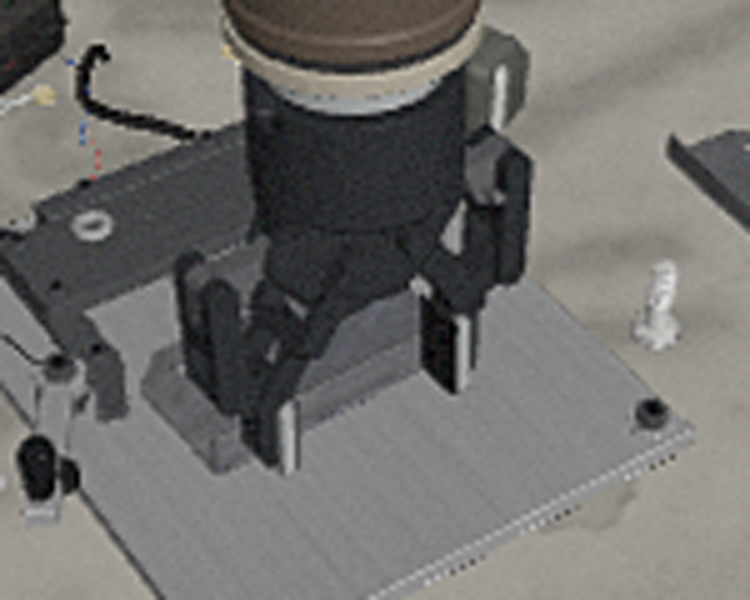

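The push has stalled at 16 N with the tool tilting slightly, the tips possibly bearing on the base, and the plate yawed about -0.08. I'll back off, rise a little and look.

>>> apply_moves --series "0 -3 -3 0 70; 0 -3 -3 0 70; 0 0 0 0 70"

```text
time: 6.9
tcp_pos: [0.4925, 0.0632, -0.0049]
ee_rot: [0.675, 0.737, -0.018, -0.013]
ft_force: [-0.2, -0.2, -0.3]
finger_gap: 0.0697
```

```bash
python3 look.py; python3 tip.py; python3 -c "
from h import *
s=sensors.observe(); print(Ro.from_quat(s['ee_rot']).as_matrix().round(3).tolist())
d=get_image('top'); save(d,'t6.png',(190,170,310,260),6)
j=np.load('jig.npz');d=get_image('scene');W=world(d);P=(W[:,:,:2]-j['t'])@j['R']*1000;z=W[:,:,2]*1000
m=(P[:,:,0]>-95)&(P[:,:,0]<-60)&(P[:,:,1]>20)&(P[:,:,1]<56)&(z<18)&(z>9);print('leaf z',m.sum(),np.median(z[m]),z[m].max())"
```

```text
t 6.9 jig xy [-111.3    1.3] z -4.9 spin needed 0.006 F [-0.2 -0.1] -0.3 gap 0.0697
flange pts 113
flange x at y=0: -95.2 slope -0.058 y range -44.7 58.3
t 6.95 jig xy [-111.2    1.4] z -5.0 spin needed 0.006 F [ 1. -0.] -0.3 gap 0.0701
478 [24.1 28.  30.9]
541 [14.5 18.9 26.6]
[[-0.088, 0.995, -0.044], [0.996, 0.088, -0.008], [-0.004, -0.044, -0.999]]
leaf z 84 13.061151242303781 15.816315079430376
```

View pics/t6.png

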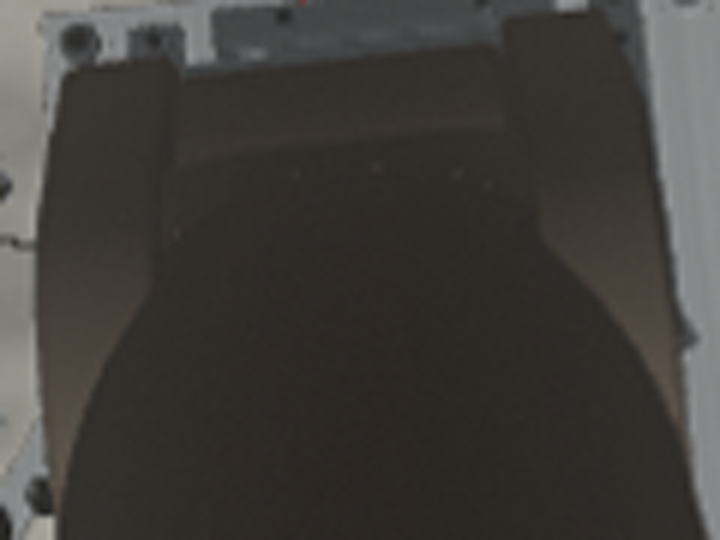

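t6 shows only the wrist covering the jig, so it tells me nothing. The plate's left front corner is catching the left lead-in: the plate is about 4 mm too far +y and dragging it sideways has yawed it. I'll hook both fingers inside the flange, draw the plate back square with a small shift to -y, then push in again.

>>> apply_moves --series "0 0 -15 0 70; 0 0 -12 0 70; 0 15 -1 0 70; 0 15 -1 0 70; 0 12 -1 0 70; 0 0 0 0 70; 0 0 10 0 70; 0 0 8 0 70; 0 0 0 0 70"

```text
time: 8.22
tcp_pos: [0.5357, 0.0669, 0.007]
ee_rot: [0.675, 0.737, -0.018, -0.014]
ft_force: [0.0, 0.2, -0.5]
finger_gap: 0.0701
```

```bash
python3 look.py; python3 tip.py
```

```text
t 8.22 jig xy [-68.1   1.5] z 7.0 spin needed 0.006 F [0.  0.1] -0.5 gap 0.0701
flange pts 128
flange x at y=0: -94.8 slope -0.061 y range -59.6 57.8
t 8.28 jig xy [-67.8   1.6] z 7.3 spin needed 0.006 F [-0.2 -0.7] -0.0 gap 0.0703
422 [14.  14.2 15. ]
437 [14.  14.2 38.9]
```

>>> apply_moves --series "0 0 5 0 70; 0 0 4 0 70; 0 0 3 0.006 70; 0 -5 0 0 70; 0 -5 0 0 70; 0 -5 0 0 70; 0 -5 0 0 70; 0 -5 0 0 70; 0 -5 0 0 70; 0 -5 0 0 70; 0 0 0 0 70"

```text
time: 9.7
tcp_pos: [0.499, 0.0641, -0.0027]
ee_rot: [0.678, 0.735, -0.017, -0.013]
ft_force: [0.1, 0.4, 0.1]
finger_gap: 0.0697
```

```bash
python3 look.py; python3 -c "
from h import *
s=sensors.observe(); print(Ro.from_quat(s['ee_rot']).as_matrix()[:,2].round(3))"
```

```text
t 9.7 jig xy [-104.8    1.7] z -2.7 spin needed -0.0 F [0.1 0.4] 0.1 gap 0.0697
flange pts 164
flange x at y=0: -118.1 slope -0.002 y range -58.6 58.7
[-0.042 -0.007 -0.999]
```

The plate is square now and centred within about 0.5 mm. I'll go behind it and push straight.

>>> apply_moves --series "0 0 -15 0 70; 0 0 -12 0 70; 0 -13 0 0 70; 0 -13 1 0 70; 0 -11 1 0 70; 0 0 0 0 70; 0 0 10 0 70; 0 0 8 0 70; 0 0 7 0 70; 0 0 3 0 70; 0 0 0 0 70"

```text
time: 11.12
tcp_pos: [0.4591, 0.0607, -0.0049]
ee_rot: [0.678, 0.735, -0.018, -0.013]
ft_force: [0.6, -0.1, -0.7]
finger_gap: 0.0697
```

```bash
python3 look.py
```

```text
t 11.12 jig xy [-144.9    1.5] z -4.9 spin needed -0.0 F [ 0.6 -0.1] -0.7 gap 0.0697
flange pts 76
flange x at y=0: -118.6 slope 0.005 y range -45.9 59.2
```

>>> apply_moves --series "-1 5 -0.2 0 70; -0.5 5 -0.2 0 70; 0 5 -0.2 0 70; 0 5 -0.2 0 70; 0 5 -0.2 0 70; 0 5 -0.2 0 70; 0 5 -0.2 0 70; 0 5 -0.2 0 70"

```text
time: 12.18
tcp_pos: [0.5008, 0.0625, -0.0045]
ee_rot: [0.678, 0.735, -0.018, -0.014]
ft_force: [-2.0, 0.1, 1.9]
finger_gap: 0.0701
```

```bash
python3 look.py
```

```text
t 12.18 jig xy [-103.2   -0. ] z -4.5 spin needed -0.0 F [-2.   0.3] 1.9 gap 0.0701
flange pts 110
flange x at y=0: -92.2 slope 0.009 y range -46.8 58.9
```

>>> apply_moves --series "0 5 -0.2 0 70; 0 5 -0.2 0 70; 0 5 -0.2 0 70; 0 5 -0.2 0 70; 0 5 -0.2 0 70; 0 5 -0.2 0 70"

```text
time: 12.98
tcp_pos: [0.5334, 0.0652, -0.0046]
ee_rot: [0.678, 0.735, -0.018, -0.014]
ft_force: [-2.7, -0.3, 1.8]
finger_gap: 0.07
```

```bash
python3 look.py
```

```text
t 12.97 jig xy [-70.4  -0. ] z -4.6 spin needed -0.0 F [-2.8 -0.1] 1.8 gap 0.07
flange pts 112
flange x at y=0: -59.9 slope 0.010 y range -46.8 58.2
```

>>> apply_moves --series "0 5 -0.2 0 70; 0 5 -0.2 0 70; 0 5 -0.2 0 70; 0 5 -0.2 0 70; 0 5 -0.2 0 70; 0 4 -0.2 0 70; 0 3 -0.2 0 70"

```text
time: 13.9
tcp_pos: [0.5684, 0.0681, -0.0047]
ee_rot: [0.678, 0.735, -0.017, -0.013]
ft_force: [-1.2, -0.7, 0.5]
finger_gap: 0.0702
```

```bash
python3 look.py
```

```text
t 13.9 jig xy [-35.3  -0. ] z -4.7 spin needed -0.0 F [-1.3 -0.6] 0.5 gap 0.0702
flange pts 96
flange x at y=0: -24.5 slope 0.006 y range -41.3 58.6
```

>>> apply_moves --series "0 3 -0.2 0 70; 0 2.5 -0.1 0 70; 0 2 -0.1 0 70; 0 2 -0.1 0 70; 0 2 -0.1 0 70"

```text
time: 14.58
tcp_pos: [0.5739, 0.0685, -0.0052]
ee_rot: [0.677, 0.735, -0.022, -0.017]
ft_force: [-7.0, -0.8, 6.3]
finger_gap: 0.0701
```

```bash
python3 look.py
```

```text
t 14.57 jig xy [-29.8  -0. ] z -5.2 spin needed 0.0 F [-7.1 -0.2] 6.3 gap 0.0701
flange pts 109
flange x at y=0: -18.8 slope 0.009 y range -44.4 59.3
```

>>> apply_moves --series "0 2.5 -0.2 0 70; 0 2.5 -0.2 0 70"

```text
time: 14.88
tcp_pos: [0.5736, 0.0685, -0.0055]
ee_rot: [0.677, 0.735, -0.026, -0.021]
ft_force: [-9.1, -0.9, 7.5]
finger_gap: 0.0699
```

```bash
python3 look.py s7.png
```

```text
t 14.88 jig xy [-30.1  -0. ] z -5.5 spin needed 0.001 F [-9.1 -0.1] 7.5 gap 0.0699
flange pts 102
flange x at y=0: -19.0 slope 0.016 y range -47.4 58.6
```

View pics/s7.png

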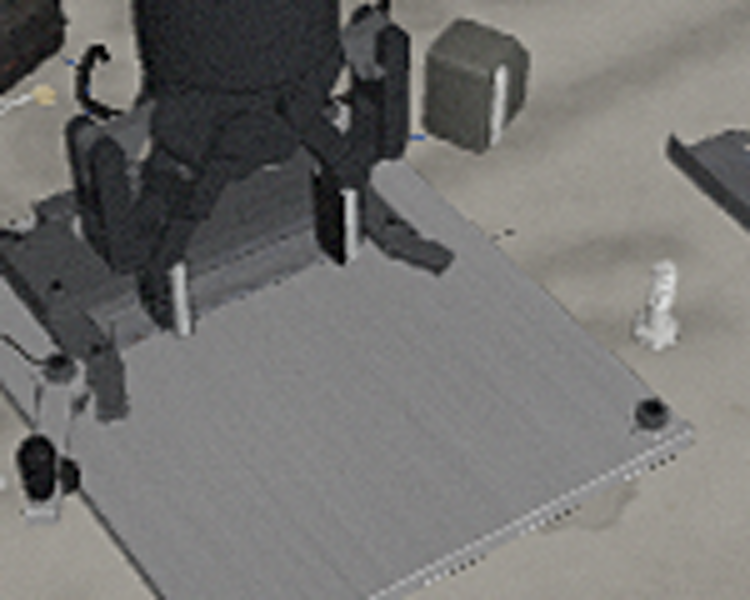

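The view shows the leaf under the bridge and the flange just before it, with the push stopped at about 9 N and no more advance, so it is home. Lever and knob are at (40,460), still open. I'll back off, rise, shut the fingers and go to the far side of the knob.

>>> apply_moves --series "0 -5 0 0 70; 0 -12 0 0 70; 0 -12 -15 0 40; 0 -12 -40 0 0; 40 0 -50 0 0; 50 0 0 0 0; 50 0 0 0 0; 17 0 0 0 0; 0 0 0 0 0"

```text
time: 16.05
tcp_pos: [0.5251, 0.2245, 0.1109]
ee_rot: [0.678, 0.734, -0.021, -0.019]
ft_force: [-1.0, -1.2, 0.5]
finger_gap: 0.0003
```

```bash
cat > tipc.py <<'E'
from h import *
s=st();print(s['joint_pos'].round(2))
d=get_image('scene');W=world(d);j=np.load('jig.npz');P=(W[:,:,:2]-j['t'])@j['R']*1000;z=W[:,:,2]*1000
p=(s["tcp_pos"][:2]-j["t"])@j["R"]*1000
m=(abs(P[:,:,0]-p[0])<20)&(abs(P[:,:,1]-p[1])<24)&(z>28)&(z<s["tcp_pos"][2]*1000+50)
print("finger",m.sum(),np.percentile(z[m],[0,2,5]).round(1),"x",P[m][:,0].min().round(),P[m][:,0].max().round(),"y",P[m][:,1].min().round(),P[m][:,1].max().round())
m=(z>15)&(z<34)&(abs(P[:,:,1])<62)&(P[:,:,0]>-40)&(P[:,:,0]<-5)
m=(z>26)&(z<32.5)&(abs(P[:,:,1])<72)&(P[:,:,0]>-60)&(P[:,:,0]<-8);q=P[m]
if m.sum()>9:
 l=cv2.fitLine(q.astype(np.float32),cv2.DIST_HUBER,0,.01,.01).ravel();k=l[0]/l[1];print("flange x %.1f slope %.3f"%(l[2]-k*l[3],k),q[:,1].min(),q[:,1].max())
m=(z>40)&(z<62)&(P[:,:,1]>0)&(P[:,:,1]<150)&(P[:,:,0]>-115)&(P[:,:,0]<-15)&(d["frame"].max(2)<60)
if m.any(): k=np.median(P[m],0);print("knob?",m.sum(),k,"v",np.arctan2(-30-k[0],90-k[1]))
E
python3 tipc.py
```

```text
t 16.05 jig xy [-65.7 159.4] z 110.9 spin needed -0.003 F [-1.1 -1.1] 0.5 gap 0.0003
[-0.6   0.48  0.16  1.78 -0.12  0.94  1.27]
finger 221 [132.4 134.9 137. ] x -78.0 -56.0 y 145.0 173.0
flange x -18.2 slope -0.004 -59.9020999434125 59.13158327264553
knob? 65 [-90.06357209 126.50620688] v 2.1169261354972937
```

>>> apply_moves --series "0 -15 0 0 0; 0 0 40 0 0; 0 0 30 0 0; 0 0 18 0 0; 0 0 0 0 0"

```text
time: 16.73
tcp_pos: [0.5027, 0.212, 0.0231]
ee_rot: [0.683, 0.73, -0.023, -0.018]
ft_force: [0.5, 0.1, 1.1]
finger_gap: 0.0001
```

```bash
python3 tipc.py; python3 -c "
from h import *
save(get_image('scene'),'s8.png',(180,190,300,280),6)"
```

```text
t 16.73 jig xy [-89.  148.8] z 23.1 spin needed -0.015 F [0.6 0.1] 1.1 gap 0.0001
[-0.58  0.57  0.14  1.91 -0.14  0.73  1.28]
finger 227 [33.9 36.5 40.5] x -101.0 -81.0 y 125.0 163.0
flange x -18.0 slope -0.003 -60.210827997459745 58.64549870728693
knob? 76 [-91.04079027 127.44388823] v 2.121028017199116
```

View pics/s8.png

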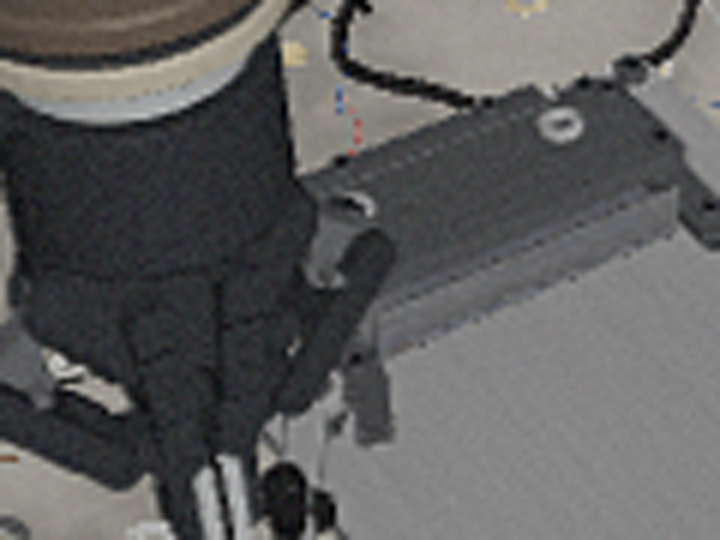

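The view shows the shut fingers just left of the knob at (287,500), and the plate seated. Now I'll push the knob towards -y along its arc.

>>> apply_moves --series "0 0 4 0 0; -6 -1.5 0 0 0; -6 -1.5 0 0 0; -6 -1.5 0 0 0; -6 -1 0 0 0; -6 -1 0 0 0; -6 -1 0 0 0"

```text
time: 17.7
tcp_pos: [0.4995, 0.1748, 0.0233]
ee_rot: [0.683, 0.73, -0.019, -0.017]
ft_force: [0.1, 0.8, -0.1]
finger_gap: -0.0001
```

```bash
python3 tipc.py
```

```text
t 17.7 jig xy [-95.2 112. ] z 23.3 spin needed -0.015 F [0.2 0.8] -0.1 gap -0.0001
[-0.53  0.54  0.14  1.96 -0.14  0.7   1.34]
finger 235 [29.4 35.  38.3] x -107.0 -87.0 y 88.0 125.0
flange x -17.8 slope 0.000 -59.36304750062367 39.01344650186887
knob? 83 [-101.59209631   96.07129056] v 1.655397826743514
```

>>> apply_moves --series "-6 0.5 0.5 0 0; -6 0.5 0.5 0 0; -6 1 0.5 0 0; -6 2 0.5 0 0; -6 2.5 0.5 0 0; -5 3 0.5 0 0"

```text
time: 18.5
tcp_pos: [0.5123, 0.1371, 0.0197]
ee_rot: [0.683, 0.73, -0.019, -0.017]
ft_force: [-0.6, 0.1, 1.1]
finger_gap: -0.0
```

```bash
python3 tipc.py
```

```text
t 18.5 jig xy [-85.6  73.3] z 19.7 spin needed -0.016 F [-0.6  0.1] 1.1 gap -0.0
[-0.45  0.55  0.14  1.96 -0.13  0.69  1.41]
finger 226 [29.3 34.1 37.4] x -98.0 -78.0 y 49.0 87.0
flange x -17.9 slope 0.009 -59.82151868882033 6.964184997737305
knob? 87 [-91.13261139  57.80246757] v 1.0860305623479105
```

>>> apply_moves --series "6 0 0 0 0; 0 -15 0 0 0; 0 -14 0 0 0; -15 0 0 0 0; -14 0 0 0 0; 0 0 0 0 0"

```text
time: 19.3
tcp_pos: [0.4824, 0.1091, 0.0213]
ee_rot: [0.683, 0.73, -0.02, -0.016]
ft_force: [-0.5, 0.4, 0.2]
finger_gap: -0.0
```

```bash
python3 tipc.py
```

```text
t 19.3 jig xy [-117.7   47.9] z 21.3 spin needed -0.017 F [-0.5  0.5] 0.2 gap -0.0
[-0.43  0.51  0.14  2.04 -0.13  0.65  1.44]
finger 162 [40.7 44.5 46.4] x -130.0 -109.0 y 34.0 62.0
flange x 15.3 slope -1.055 27.569317105497042 71.40459084393233
knob? 15 [-91.63634812  58.0660493 ] v 1.0927717592194564
```

>>> apply_moves --series "0 6 0 0 0; 0 6 0 0 0; -3 5 0 0 0; -3 5 0 0 0; -3 5 0 0 0; -3 5 0 0 0; -3 5 0 0 0; -2 5 0 0 0; -1 5 0 0 0"

```text
time: 20.48
tcp_pos: [0.5309, 0.0932, 0.0174]
ee_rot: [0.683, 0.73, -0.023, -0.018]
ft_force: [-0.1, -1.0, 0.7]
finger_gap: -0.0001
```

```bash
python3 tipc.py
```

```text
t 20.48 jig xy [-70.6  28.1] z 17.4 spin needed -0.015 F [-0.2 -1. ] 0.7 gap -0.0001
[-0.37  0.57  0.14  1.93 -0.13  0.71  1.49]
finger 163 [37.8 40.8 42.6] x -83.0 -62.0 y 14.0 42.0
flange x -29.4 slope -0.209 -60.41606519476553 70.9025459787779
knob? 48 [-75.99962883  38.52731682] v 0.7293072257011538
```

>>> apply_moves --series "-1 5 -0.3 0 0; -1 5 -0.3 0 0; 0 4 -0.3 0 0; 0 3 -0.2 0 0; 0 3 -0.2 0 0"

```text
time: 21.15
tcp_pos: [0.5532, 0.0929, 0.0176]
ee_rot: [0.683, 0.73, -0.022, -0.018]
ft_force: [-5.5, -2.5, 1.6]
finger_gap: -0.0002
```

>>> apply_moves --series "0 2 -0.1 0 0; 0 2 -0.1 0 0; 0 2 -0.1 0 0"

```text
time: 21.52
tcp_pos: [0.5531, 0.0928, 0.017]
ee_rot: [0.683, 0.73, -0.027, -0.022]
ft_force: [-8.4, -1.3, 5.8]
finger_gap: 0.0001
```

```bash
python3 tipc.py
```

```text
t 21.52 jig xy [-48.6  25.9] z 17.0 spin needed -0.015 F [-8.5 -0.6] 5.8 gap 0.0001
[-0.36  0.6   0.14  1.87 -0.13  0.75  1.5 ]
finger 151 [37.7 40.9 43. ] x -61.0 -40.0 y 12.0 40.0
flange x -21.2 slope -0.097 -59.60748208569026 71.78233010851217
knob? 51 [-53.67634023  35.81637002] v 0.41196115474054745
```

The lever stopped at exactly the predicted x (-48.5), at about 8 N. I'll withdraw and check from above.

>>> apply_moves --series "0 -6 0 0 0; 0 -12 0 0 0; 0 -12 -20 0 0; 0 0 -50 0 0; 0 0 -50 0 0; 50 0 -20 0 0; 60 0 0 0 0; 60 0 0 0 0; 60 0 0 0 0; 60 0 0 0 0; 60 0 0 0 0; 0 0 0 0 0"

```text
time: 23.08
tcp_pos: [0.505, 0.4525, 0.1635]
ee_rot: [0.684, 0.729, -0.022, -0.021]
ft_force: [-0.3, -0.7, -0.0]
finger_gap: -0.0001
```

```bash
python3 -c "
from h import *
st(); d=get_image('top'); save(d,'t9.png',(190,140,360,320),4); np.savez('top9.npz',**d)"; python3 tipc.py
```

```text
t 23.07 jig xy [-67.1 388.3] z 163.5 spin needed -0.018 F [-0.4 -0.7] -0.0 gap -0.0001
t 23.12 jig xy [-65.8 384.8] z 163.6 spin needed -0.021 F [ 0.4 -1.7] -0.1 gap 0.0001
[-0.85  0.59  0.12  1.44 -0.11  1.17  0.92]
finger 585 [28.5 43.4 53.9] x -86.0 -46.0 y 370.0 405.0
flange x -19.1 slope -0.044 -60.25577494366972 70.20708215111635
knob? 58 [-34.24597175  24.81911538] v 0.06504945789817411
```

View pics/t9.png

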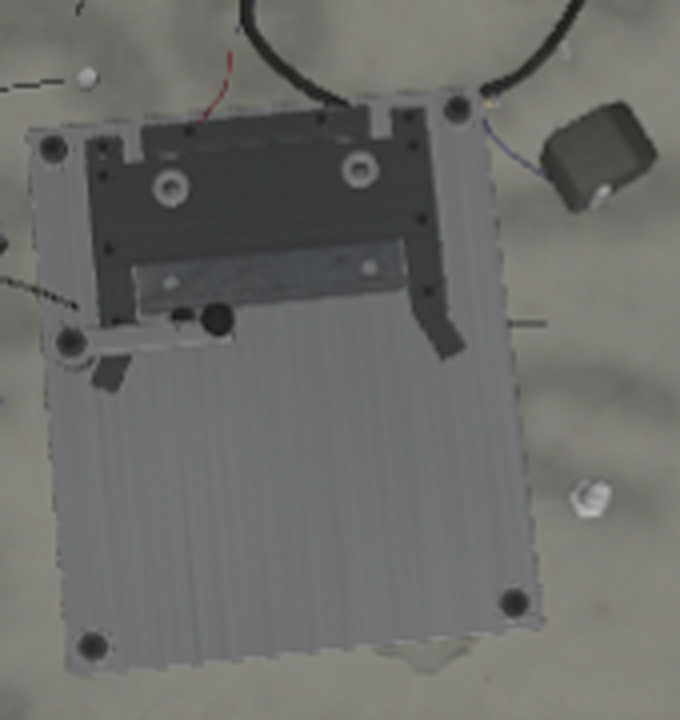

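The view shows the lever across behind the flange: pivot (71,343), pad (182,315), knob (217,319). The plate lies in the guides, and the bolt and casting are unmoved. I'll measure the lever and flange from above.

Run:
```python
from h import *
d=dict(np.load("top9.npz"));j=np.load('jig.npz')
J=lambda uv,z:((onz(d,np.array(uv)/4.+[190,140]-.4,z)[:,:2]-j['t'])@j['R']*1000).round(1)
p=J([(71,343)],.026)[0];k=J([(217,319)],.056)[0]-p
print("pivot",p,"lever v",np.arctan2(-k[0],-k[1]),np.hypot(*k))
print("flange back top",J([(140,317),(407,290)],.030).tolist(),"bridge front(4)",J([(132,266),(403,240)],.026).tolist())
def hx(d):
    W=world(d);P=(W[:,:,:2]-j['t'])@j['R']*1000
    m=(d["frame"].min(2)>140)&(P[:,:,1]>110)&(P[:,:,1]<260)&(P[:,:,0]>-110)&(P[:,:,0]<10)&(W[:,:,2]<.015);return m.sum(),P[m].mean(0) 
print(hx(dict(np.load("top0.npz"))),hx(d))
```

```text
pivot [-30.3  90. ] lever v 0.015036460658861387 66.50751837198558
flange back top [[-22.3, 58.3], [-21.7, -60.2]] bridge front(4) [[1.8, 60.3], [1.9, -61.0]]
(np.int64(157), array([-54.25310279, 184.30862057])) (np.int64(152), array([-54.51317702, 185.0760876 ]))
```

Those edge pixels may be the foot of the flange's back face (z = 10 mm) rather than its top. One brightness profile will settle it.

Run:
```python
from h import *
d=dict(np.load("top9.npz"));j=np.load('jig.npz');g=cv2.cvtColor(d["frame"],cv2.COLOR_RGB2GRAY).astype(np.float32)
xs=np.arange(-34,12,2.)
for z in(.010,.030):
  a=0
  for y in range(-45,5,3):
    w=np.c_[np.c_[xs,0*xs+y]/1e3@j['R'].T+j['t'],0*xs+z]; uv=proj(d,w).astype(np.float32)
    a=a+cv2.remap(g,uv[:,0][None],uv[:,1][None],cv2.INTER_LINEAR)[0]
  print(z,[(int(x),int(v/17)) for x,v in zip(xs,a)])
```

```text
0.01 [(-34, 108), (-32, 108), (-30, 108), (-28, 108), (-26, 108), (-24, 108), (-22, 108), (-20, 107), (-18, 91), (-16, 73), (-14, 74), (-12, 72), (-10, 73), (-8, 77), (-6, 77), (-4, 75), (-2, 73), (0, 72), (2, 72), (4, 70), (6, 60), (8, 56), (10, 58)]
0.03 [(-34, 108), (-32, 108), (-30, 108), (-28, 108), (-26, 108), (-24, 108), (-22, 93), (-20, 74), (-18, 74), (-16, 72), (-14, 73), (-12, 77), (-10, 78), (-8, 76), (-6, 73), (-4, 72), (-2, 72), (0, 69), (2, 59), (4, 56), (6, 58), (8, 59), (10, 59)]
```

The foot of the flange's back face is at x = -18.0, which is home. Handing in.

```bash
python3 -c "
from rig import arm; print(arm.close_job())"
```

```text
the job is handed in; nothing more can be done
None
```

I pushed the larger angle plate under the bridge to the stop, swung the clamp lever shut behind its flange, took the hand away and handed the job in at about 23 s. No verdict was reported.

**How it went:** The first push caught the plate's left front corner on the lead-in, at about 16 N. I hooked the fingers inside the flange, drew the plate back square and central, and pushed it straight in until it stopped at about 9 N. Then I swung the lever with shut fingers, in two pushes, until it stopped at about 8 N.

**Last checks from above:**

| Check | Measured | Wanted |
|---|---|---|
| Flange back, jig x | about -18.0 mm | -18 mm |
| Squareness | within about 0.01 rad | under 0.04 rad |
| Plate centre, jig y | within about 1 mm | within 4 mm |
| Lever value | about 0.015 rad | -0.04 to 0.06 rad |

The bolt, casting and hex key appear unmoved, and the hand was clear.

**Checks that disagreed:**
- **Flange edge:** read as the flange's top, the same edge gave -22 mm. I took it as the foot of the back face, which the camera could see; the bridge edge also measured about 2 mm off, so the position is good to about 2 mm.
- **Scene view at the end:** it read the lever at 0.065 rad and the flange slope at -0.044. I put these down to seeing only the near side of the knob and to the lever mixing with the flange points.
- **Fingertips:** in the depth images they stood 20 to 28 mm higher than the stated TCP suggests, so I set heights from the images.

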